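Pot to the small ring, then power on touch-free

TASK

The little lidded pot stands on the large ring of the hob, which is too big for it: push it by its side across the glass until it stands centred on the small ring, without lifting it or touching its lid knob, and draw the fingers back from it. Then switch the hob on by pointing at the power mark, the round one of the three marks on the near strip: hold the tool point over its middle for three seconds with the fingertips about 2 cm above the glass. Do not touch the glass, do not point at the other two marks, and leave the other kitchen things where they are.

Things in the scene. Friction and masses are not known exactly. Their poses are not given: they have to be found in the camera images.
- hob: black glass hob, 360 mm deep (its x) by 560 mm wide (its y), its top 6 mm above the worktop, thin metal trim. Fixed. Origin: centre of its underside, on the worktop. The near 100 mm strip carries three touch-free marks, beyond it two cooking rings lie side by side, 260 mm between centres, in either order.
- ring_large: larger printed cooking ring, 200 mm across, a thin grey circle with a small cross at its centre, flat on the glass. Origin: its centre, on the glass.
- ring_small: smaller printed cooking ring, 150 mm across, a thin grey circle with a small cross at its centre, flat on the glass. Origin: its centre, on the glass.
- pot: low round steel pot, lid fixed on, 130 mm across (lid rim 134), wall upright from 5 to 52 mm above its underside, lid to 63 mm. Two wire lugs on its own +x and -x sides, 39 to 47 mm up, 30 mm wide, reaching 79 mm from the axis, at the start within 0.4 rad of world x. About 0.6 kg; slides with a few newtons. Origin: centre of underside. Starts on the large ring, up to 35 mm off centre.
- pot_knob: black knob in the middle of the pot's lid, 24 mm across, its top 83 mm above the pot's underside. Not to be touched. Origin: foot of the knob.
- mark_round: the power sensor: a round mark with an open middle (a thick circle), 34 mm across, printed flat on the near strip of the glass, light grey on black. Origin: its centre, on the glass; z up. The three marks stand in a row along y, 85 mm apart, in any order. It answers to the tool point held within 20 mm of its centre seen from above and 20 to 65 mm above the glass.
- mark_square: another sensor: a filled square mark, 30 mm, printed flat on the near strip of the glass, light grey on black. Origin: its centre, on the glass; z up. The three marks stand in a row along y, 85 mm apart, in any order.
- mark_bars: another sensor: a mark of two parallel bars, 32 mm by 29 mm over both, printed flat on the near strip of the glass, light grey on black. Origin: its centre, on the glass; z up. The three marks stand in a row along y, 85 mm apart, in any order.
- mill: wooden pepper mill, upright, 36 mm across, 80 mm tall, standing on the hob's far edge. Origin: centre of its underside.
- spoon: steel spoon, 150 mm long, lying on the hob's near strip beside the marks, at its left end (+y). Origin: about its middle, on the glass.
- mug: white mug, 80 mm across, 90 mm tall, on the worktop right of the hob. Origin: centre of its underside.
- bowl: blue ceramic bowl, 130 mm across, 50 mm tall, on the worktop left of the hob. Origin: centre of its underside.
- honey: amber jar, 70 mm across, 100 mm tall, on the worktop right of the hob. Origin: centre of its underside.
- tin: tin can, 74 mm across, 110 mm tall, on the worktop left of the hob. Origin: centre of its underside.
There are look-alikes about, which are no part of the job. What is shaped like the pot but pink, purple or yellow is not meant.

How it is judged:
By the outcome, as a careful person would: the job done as asked, in the order asked, and still so for the second after the job is handed in, with the robot touching nothing.
It also fails if it takes over 61 s, if anything falls off the work surface, if the arm or the gripper's body presses on something with over 40 N, if the wrist force passes 120 N, or if a joint passes its speed limit or range.

ROBOT

A 6-joint arm with a two-finger parallel gripper is mounted at the origin on the work surface. World frame = base frame: x ahead of the robot, y to its left, z up, the work surface at z = 0. Lengths are in m, angles in degrees, forces in N, time in s.
With the tool pointing down it reaches from about 0.2 to 0.875 m from the base axis. Payload 3.4 kg.
Tool frame: the origin (TCP) lies between the finger pads, 19 mm behind the fingertips; this is the grasp point; z points along the fingers, y is the line along which they close (so a half turn about z gives the same grasp; the last joint's range is limited). The gripper opens to 94 mm and grips with 3 to 60 N. Pads are 16 mm wide; open, the fingers measure 119 mm over their backs; the gripper's body (75 mm by 177 mm) begins 78 mm behind the grasp point.
Start: joints at [-75.229, 15.808, 86.224, -0, 77.962, -6.933], TCP at [0.213, -0.534, 0.224] pointing down, gripper open.
Joint ranges: [-165.64, 165.64], [-43.16, 119.46], [12.63, 154.43], [-67.54, 247.53], [6.08, 155.33], [-154.97, 154.97]. Speed limits (degrees/s): [147.25, 147.25, 180, 180, 180, 180].

INTERFACE

Orientations are given as [roll, pitch, yaw] about the fixed x, y, z axes, in that order (R = Rz(yaw) Ry(pitch) Rx(roll)).
In Python, from station import arm gives the robot as it stands.
- The arm moves only by the tool servo_tool, never from a script. Its argument "targets" is a list of rows, each a list of 3 entries, a list of its own where there are three numbers: the shift along the tool's x, y, z in units of 30 mm (1.0 is 30 mm), then the turn, a rotation vector about the tool's x, y, z in units of 5 degrees (1.0 is 5 degrees), then the finger opening in mm, from 0 to 94. In form: [[[x, y, z], [ax, ay, az], gripper], ...]. A call has 1 to 20 rows; each row shifts and turns the commanded pose from where the row before left it, along the tool's axes as they then stand; what a row does not reach is not made up. A row lasts 1/12 s, in which the tool goes at most 41.7 mm and 7.16 degrees, less where a joint would pass 70% of its speed; a pose out of reach is approached as far as the arm can. A call is refused whole if a number of a shift passes 1 or a number of a turn 1, either way. A call with a gripper value outside its range is refused whole. The fingers move at their own pace and stop on an object; "force" is the grip in N (left out, the last holds). Time passes only in rows, so rows that do not move let the fingers close. It gives the time, the measured TCP pose, the force, the opening and the grip force at its end, in the units of the state.
- arm.sense(): the state, without advancing time (a new reading comes with each control period).
- arm.read_camera(name): name is "scene" or "top"; returns a dict with "image" (420x560x3 uint8, red, green, blue), "range_z" (420x560 float32, m along the optical axis (not along the pixel's ray), 0 where there is no reading), "mtx" (3x3 intrinsics, pixels), "T" (4x4, takes a point from camera to world coordinates). Camera axes: x right, y up, looking along -z (the intrinsics and any distortion apply to the point x, -y, -z); pixel columns grow to the right and rows downward; lengths in m; the calibration is good to about 2 mm. A picture is of the moment at which its call begins.
- arm.sign_off(): hands the job in; it is judged then, once.
The state is a dict: "t": time; "joint_positions": joint angles; "joint_velocities": joint speeds; "joint_torque": joint torques, N m; "ee_pos": TCP position; "tool_rot": TCP orientation; "contact_force": force on the tool from outside, world axes, zero at the start; "wrist_torque": the same for the moment, N m; "grip_width": finger opening in m; "grip_force": force on a finger pad.
Only numpy, scipy, OpenCV 4.12 (cv2) and the standard library are available. Lean on these libraries where they do the work, as an engineer would, in place of code of your own. Each camera call takes 0.05 s, during which the arm holds its last target. There are 200 camera calls.

## Working session

There is one attempt and no reset: what is moved stays moved. The work goes in short steps, Python scripts to look and compute and a tool call to move; the robot and the scene stay as the last step left them, time stands still between calls to the robot, and variables do not carry over. Pictures are saved under pics/ and viewed, at most 10 in all, crops included, and the job is handed in when it is done.

Besides the shell and the picture viewer there is one more tool, called as name(argument=value, ...), one argument or row to a line, values as JSON. servo_tool: Moves the arm, as the interface text tells. Its arguments: {"type":"object","properties":{"targets":{"type":"array","items":{"type":"array"}},"force":{"type":"number"}},"required":["targets"]}

```bash
mkdir -p pics
python3 - <<'E'
from station import arm
import cv2,numpy as np
for n in("top","scene"):
    d=arm.read_camera(n); cv2.imwrite(f"pics/{n}0.png",d["image"][:,:,::-1]); np.savez(f"{n}0.npz",**d)
    print(n,d["mtx"],d["T"].round(3),list(d))
print(arm.sense())
E
```

```text
top [[413.35732293   0.         285.28459635]
 [  0.         413.35732293 211.59278044]
 [  0.           0.           1.        ]] [[-0.013  0.989 -0.15   0.282]
 [-1.    -0.01   0.017 -0.002]
 [ 0.015  0.151  0.988  1.298]
 [ 0.     0.     0.     1.   ]] ['image', 'range_z', 'mtx', 'T']
scene [[523.55451256   0.         278.08038599]
 [  0.         523.55451256 213.12801997]
 [  0.           0.           1.        ]] [[-0.528 -0.697  0.484  1.138]
 [ 0.849 -0.425  0.314  0.416]
 [-0.013  0.577  0.817  1.245]
 [ 0.     0.     0.     1.   ]] ['image', 'range_z', 'mtx', 'T']
{'t': 0.1, 'joint_positions': array([-7.52304024e+01,  1.58439317e+01,  8.62861482e+01,  2.66149009e-04,
        7.79622345e+01, -6.93361083e+00]), 'joint_velocities': array([ 0.02530662, -0.08888236, -0.1763123 , -0.04385918,  0.01386515,
       -0.03474426]), 'joint_torque': array([ 8.90876036e-04, -4.05456233e+01, -2.37779957e+01,  7.04633421e-02,
        2.99276446e-02, -3.91051560e-05]), 'ee_pos': array([ 0.21250356, -0.5337899 ,  0.22350453]), 'tool_rot': array([-1.79908392e+02, -1.14024102e-02,  2.17031436e+01]), 'contact_force': array([ 0.39144298,  0.43466865, -0.29139402]), 'wrist_torque': array([ 0.03537642, -0.03431675, -0.06680065]), 'grip_force': 0.0, 'grip_width': 0.09403607445356826}
```

View pics/top0.png

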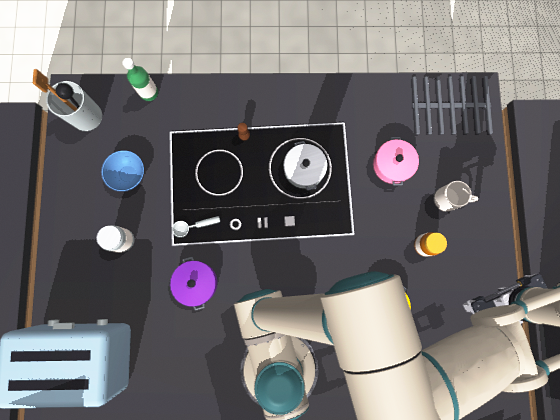

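View pics/scene0.png

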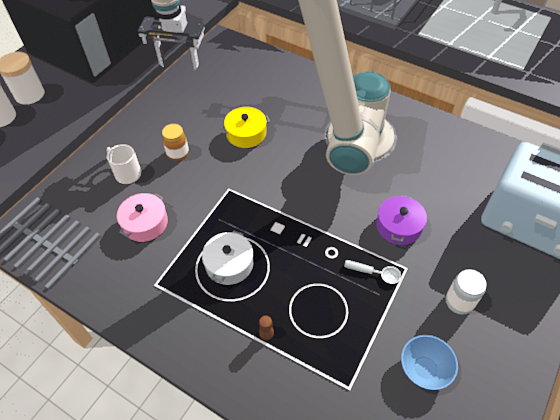

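Candidates in the top view: the steel pot is at (306,165). Its look-alikes are pink (396,160), purple (193,284) and yellow (about 403,300), so I choose the steel one. Marks: round/open at (236,224), bars at (262,222), square at (289,221), so I choose (236,224). The small ring is at (219,172), the mill at (243,131) and the spoon at (200,225).

```bash
cat > h.py <<'E'
import numpy as np,cv2
def ray(d,uv,z):
    uv=np.atleast_2d(uv).astype(float); K,T=d["mtx"],d["T"]
    c=np.c_[(uv[:,0]-K[0,2])/K[0,0],-(uv[:,1]-K[1,2])/K[1,1],-np.ones(len(uv))]@T[:3,:3].T
    return T[:3,3]+c*((z-T[2,3])/c[:,2])[:,None]
def cloud(d):
    h,w=d["range_z"].shape; v,u=np.mgrid[:h,:w]; K,T=d["mtx"],d["T"]; r=d["range_z"]
    return np.stack([(u-K[0,2])/K[0,0]*r,-(v-K[1,2])/K[1,1]*r,-r],-1)@T[:3,:3].T+T[:3,3]
def circ(p):
    A=np.c_[2*p,np.ones(len(p))]; s=np.linalg.lstsq(A,(p**2).sum(1),rcond=None)[0]
    return s[:2],np.sqrt(s[2]+s[:2]@s[:2])
def pot(d,lo=.045,hi=.095,guess=None):
    P=cloud(d); m=(P[...,2]>lo)&(P[...,2]<hi)&(d["range_z"]>0)
    if guess is not None: m&=np.hypot(P[...,0]-guess[0],P[...,1]-guess[1])<.1
    return P,m
def knob(d,box,z=.083):  # dark blob on bright lid
    x,y,w,h=box; g=cv2.cvtColor(d["image"],cv2.COLOR_RGB2GRAY)[y:y+h,x:x+w]
    v,u=np.nonzero(g<60); return np.c_[u+x,v+y]
E
python3 - <<'E'
from h import *
d=dict(np.load("top0.npz")); s=dict(np.load("scene0.npz"))
for n,c,boxes in(("top",d,{"round":(226,214,20,20),"bars":(254,213,17,19),"sq":(281,212,18,18),"small":(192,147,54,50)}),("scene",s,{"round":(322,244,20,18),"bars":(296,232,18,16),"sq":(269,220,19,16),"small":(286,280,66,60)})):
    g=cv2.cvtColor(c["image"],cv2.COLOR_RGB2GRAY)
    for k,(x,y,w,h) in boxes.items():
        v,u=np.nonzero(g[y:y+h,x:x+w]>90); p=ray(c,np.c_[u+x,v+y],.006)[:,:2]
        if k=="small":
            m=np.hypot(*(p-p.mean(0)).T)>.05; print(n,k,circ(p[m]))
        else: print(n,k,(p.max(0)+p.min(0))/2,np.ptp(p,0),len(p))
    P=cloud(c)
    for k,u,v in((("knobtop",306,162),("lid",318,175),("mill",243,128),("glass",200,160)) if n=="top" else (("knobtop",227,249),("lid",215,262),("mill",266,320),("glass",310,305))):print(k,P[v,u].round(4))
    g0=P[162,306] if n=="top" else P[249,227]
    r=np.hypot(P[...,0]-g0[0],P[...,1]-g0[1])
    m=(r<.09)&(P[...,2]>.05)&(P[...,2]<.076); q=P[m][:,:2].astype(np.float32)
    print("lid circle",cv2.minEnclosingCircle(q),q.mean(0),np.median(P[m][:,2]))
    m=(r<.03)&(P[...,2]>.08); print("knob",P[m].mean(0) if m.any() else None,m.sum())
    # hob edge directions
r=np.hypot
x,y,w,h=165,118,195,132
g=cv2.cvtColor(d["image"],cv2.COLOR_RGB2GRAY)
for (u,v) in((170,131),(345,123),(354,235),(172,245)):print("corner",ray(d,(u,v),.006)[0].round(3))
im=cv2.resize(d["image"][110:255,160:365,::-1],None,fx=3.9,fy=3.9,interpolation=cv2.INTER_CUBIC);cv2.imwrite("pics/crop0.png",im)
E
```

```text
top round [0.44091203 0.13274522] [0.03176582 0.03454558] 77
top bars [0.44618991 0.04946213] [0.03177672 0.03152619] 79
top sq [ 0.45014541 -0.0356818 ] [0.02889713 0.03164892] 102
top small (array([0.60928388, 0.18694498]), np.float64(0.07291011303956521))
knobtop [ 0.6174 -0.0873  0.0864]
lid [ 0.5826 -0.125   0.0625]
mill [0.7265 0.1032 0.0848]
glass [0.6498 0.2481 0.0037]
lid circle ((0.6177101135253906, -0.08931006491184235), 0.07822799682617188) [ 0.61505735 -0.08654322] 0.06518013245886567
knob [ 0.61671482 -0.08720883  0.08678612] 47
scene round [0.43830434 0.13331182] [0.03682903 0.03574321] 104
scene bars [0.44262035 0.048681  ] [0.03601689 0.03265115] 91
scene sq [ 0.44632653 -0.03622307] [0.03375112 0.03261965] 113
scene small (array([0.60579712, 0.18679996]), np.float64(0.07319480684328067))
knobtop [ 0.6158 -0.083   0.0858]
lid [ 0.6548 -0.0961  0.0645]
mill [0.7284 0.1092 0.0851]
glass [0.6059 0.1624 0.0051]
lid circle ((0.6173455715179443, -0.08245952427387238), 0.07891260087490082) [ 0.6201076  -0.08096697] 0.06384649541017273
knob [ 0.61606195 -0.08341695  0.08573395] 61
corner [0.747 0.346 0.006]
corner [ 0.77  -0.224  0.006]
corner [ 0.402 -0.239  0.006]
corner [0.377 0.329 0.006]
```

View pics/crop0.png

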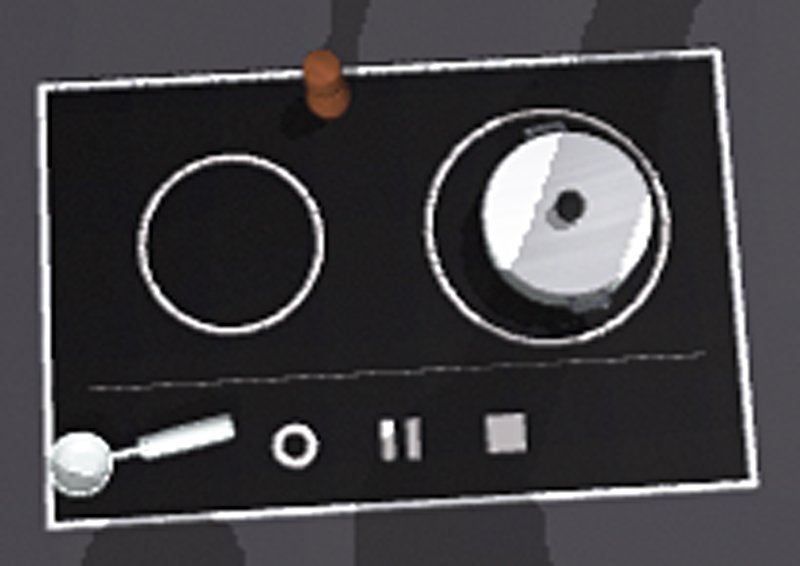

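The crop confirms both choices: a steel pot with a black knob at crop (570,207), and the open round mark at crop (296,445). I'll push with both fingers as a cradle from the -y side, with the tool tilted 15° so the tips meet the wall below the lid rim. First I turn in place.

servo_tool(
  targets=[
    [[0,0,0],[0,0,-1],70],
    [[0,0,0],[0,0,-1],70],
    [[0,0,0],[0,0,-1],70],
    [[0,0,0],[0,0,-1],70],
    [[0,0,0],[0,0,-1],70],
    [[0,0,0],[0,0,-1],70],
    [[0,0,0],[0,0,-1],70],
    [[0,0,0],[0,0,-1],70],
    [[0,0,0],[0,0,-1],70],
    [[0,0,0],[0,0,-1],70],
    [[0,0,0],[0,0,-1],70],
    [[0,0,0],[0,0,-1],70],
    [[0,0,0],[0,0,-1],70],
    [[0,0,0],[0,0,-1],70],
    [[0,0,0],[0,1,0],70],
    [[0,0,0],[0,1,0],70],
    [[0,0,0],[0,1,0],70],
    [[0,0,0],[0,0,0],70],
  ],
)

```text
t: 1.6
ee_pos: [0.2122, -0.5367, 0.2214]
tool_rot: [-179.9, -15.2, 91.6]
contact_force: [0.5, -0.5, 0.1]
grip_width: 0.0702
grip_force: 0.0
```

```bash
cat >> h.py <<'E'
from scipy.spatial.transform import Rotation as Ro
def go(arm,target,yaw=None):
    s=arm.sense(); R=Ro.from_euler("xyz",s["tool_rot"],degrees=True)
    dl=R.inv().apply(np.array(target)-s["ee_pos"])/.03
    print("t",s["t"],"ee",s["ee_pos"].round(4),"rot",s["tool_rot"].round(2),"F",s["contact_force"].round(1),"w",s["grip_width"],"units",dl.round(2),"axes",R.as_matrix().round(3).tolist())
E
python3 - <<'E'
from h import *
from station import arm
go(arm,(0.62,-0.20,0.2235)); d=dict(np.load("top0.npz"))
print(ray(d,(396,160),.06),ray(d,(403,300),.06),arm.sense()["joint_positions"])
E
```

```text
t 1.6 ee [ 0.2122 -0.5367  0.2214] rot [-179.95  -15.22   91.61] F [ 0.5 -0.5  0.1] w 0.07015284507559154 units [10.48 13.91  2.76] axes [[-0.027, 1.0, -0.008], [0.965, 0.028, 0.262], [0.262, -0.001, -0.965]]
[[ 0.6286736  -0.36863537  0.06      ]] [[ 0.20338659 -0.36668243  0.06      ]] [-77.19486838  24.49248196  75.13028173   2.88148171  95.31934626
 -78.92274285]
```

servo_tool(
  targets=[
    [[0.75,0.98,0.2],[0,0,0],70],
    [[0.75,0.98,0.2],[0,0,0],70],
    [[0.75,0.98,0.2],[0,0,0],70],
    [[0.75,0.98,0.2],[0,0,0],70],
    [[0.75,0.98,0.2],[0,0,0],70],
    [[0.75,0.98,0.2],[0,0,0],70],
    [[0.75,0.98,0.2],[0,0,0],70],
    [[0.75,0.98,0.2],[0,0,0],70],
    [[0.75,0.98,0.2],[0,0,0],70],
    [[0.75,0.98,0.2],[0,0,0],70],
    [[0.75,0.98,0.2],[0,0,0],70],
    [[0.75,0.98,0.2],[0,0,0],70],
    [[0.75,0.98,0.2],[0,0,0],70],
    [[0.75,0.98,0.2],[0,0,0],70],
    [[0,0,0],[0,0,0],70],
    [[0,0,0],[0,0,0],70],
  ],
)

```text
t: 2.93
ee_pos: [0.6147, -0.194, 0.2243]
tool_rot: [180.0, -15.0, 91.9]
contact_force: [-1.0, -1.1, 0.3]
grip_width: 0.0702
grip_force: 0.0
```

Run:
```python
from h import *
from station import arm
d=arm.read_camera("scene"); cv2.imwrite("pics/s1.png",d["image"][:,:,::-1])
go(arm,(0.62,-0.19,0.047))
```

```text
t 2.9833 ee [ 0.6138 -0.1952  0.2244] rot [-179.97  -14.94   91.8 ] F [ 0.  -0.5  0.4] w 0.07024876424956612 units [-1.36  0.21  5.76] axes [[-0.03, 1.0, -0.009], [0.966, 0.031, 0.258], [0.258, -0.001, -0.966]]
```

View pics/s1.png

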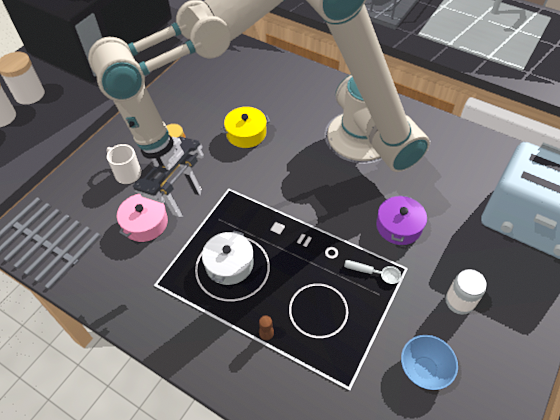

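The gripper hangs at (175,180), between the pink pot and the steel pot at (227,260), with its fingers square to the push line. Next I go down beside the pot.

servo_tool(
  targets=[
    [[-0.2,0.03,0.9],[0,0,0],70],
    [[-0.2,0.03,0.9],[0,0,0],70],
    [[-0.2,0.03,0.9],[0,0,0],70],
    [[-0.2,0.03,0.9],[0,0,0],70],
    [[-0.2,0.03,0.9],[0,0,0],70],
    [[-0.16,0.03,0.6],[0,0,0],70],
    [[-0.1,0.03,0.3],[0,0,0],70],
    [[-0.1,0,0.3],[0,0,0],70],
    [[0,0,0],[0,0,0],70],
    [[0,0,0],[0,0,0],70],
  ],
)

```text
t: 3.82
ee_pos: [0.6205, -0.1919, 0.0496]
tool_rot: [180.0, -15.0, 91.7]
contact_force: [0.2, 0.1, -0.2]
grip_width: 0.0703
grip_force: 0.0
```

Run:
```python
from h import *
from station import arm
go(arm,(0.6187,-0.153,0.047))
```

```text
t 3.8167 ee [ 0.6205 -0.1919  0.0496] rot [179.95 -14.96  91.66] F [ 0.2  0.1 -0.2] w 0.07033197458808102 units [ 1.23 -0.02  0.42] axes [[-0.028, 1.0, -0.007], [0.966, 0.029, 0.258], [0.258, 0.001, -0.966]]
```

servo_tool(
  targets=[
    [[0.29,-0.001,0.08],[0,0,0],70],
    [[0.29,-0.001,0.08],[0,0,0],70],
    [[0.29,-0.001,0.08],[0,0,0],70],
    [[0.15,-0.001,0.04],[0,0,0],70],
    [[0.15,-0.001,0.04],[0,0,0],70],
    [[0.15,-0.001,0.04],[0,0,0],70],
    [[0.15,-0.001,0.04],[0,0,0],70],
    [[0.2,-0.001,0.053],[0,0,0],70],
    [[0.2,-0.001,0.053],[0,0,0],70],
    [[0.2,-0.001,0.053],[0,0,0],70],
    [[0.2,-0.001,0.053],[0,0,0],70],
    [[0.2,-0.001,0.053],[0,0,0],70],
    [[0.2,-0.001,0.053],[0,0,0],70],
    [[0.2,-0.001,0.053],[0,0,0],70],
    [[0.2,-0.001,0.053],[0,0,0],70],
    [[0.2,-0.001,0.053],[0,0,0],70],
    [[0.1,0,0.027],[0,0,0],70],
    [[0,0,0],[0,0,0],70],
  ],
)

```text
t: 5.32
ee_pos: [0.617, -0.0854, 0.0491]
tool_rot: [180.0, -15.0, 91.7]
contact_force: [0.1, -3.1, 1.0]
grip_width: 0.0697
grip_force: 1.3
```

Run:
```python
from h import *
from station import arm
go(arm,(0.6097,0.1194,0.049))
for n in("scene","top"):
    d=arm.read_camera(n); cv2.imwrite(f"pics/{n}2.png",d["image"][:,:,::-1]); np.savez(n+"2.npz",**d)
```

```text
t 5.3167 ee [ 0.617  -0.0854  0.0491] rot [179.98 -15.04  91.73] F [ 0.1 -3.1  1. ] w 0.06973751826249164 units [ 6.6  -0.04  1.78] axes [[-0.029, 1.0, -0.008], [0.965, 0.03, 0.259], [0.26, 0.0, -0.966]]
```

View pics/scene2.png

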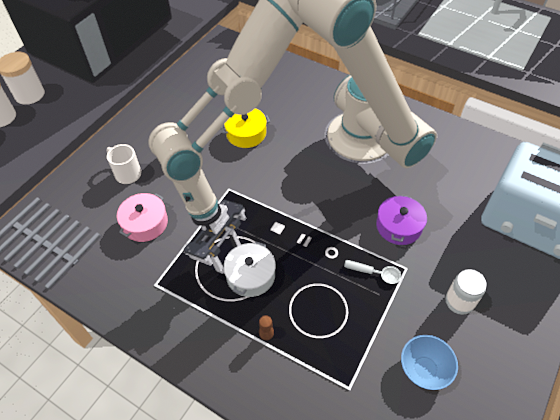

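The pot at (250,270) is cradled by both fingers and sliding with about 3 N. I push on.

servo_tool(
  targets=[
    [[0.2,-0.001,0.053],[0,0,0],70],
    [[0.27,-0.002,0.072],[0,0,0],70],
    [[0.27,-0.002,0.072],[0,0,0],70],
    [[0.27,-0.002,0.072],[0,0,0],70],
    [[0.27,-0.002,0.072],[0,0,0],70],
    [[0.27,-0.002,0.072],[0,0,0],70],
    [[0.27,-0.002,0.072],[0,0,0],70],
    [[0.27,-0.002,0.072],[0,0,0],70],
    [[0.27,-0.002,0.072],[0,0,0],70],
    [[0.27,-0.002,0.072],[0,0,0],70],
    [[0.27,-0.002,0.072],[0,0,0],70],
    [[0.27,-0.002,0.072],[0,0,0],70],
    [[0.27,-0.002,0.072],[0,0,0],70],
    [[0.27,-0.002,0.072],[0,0,0],70],
    [[0.27,-0.002,0.072],[0,0,0],70],
    [[0.27,-0.002,0.072],[0,0,0],70],
    [[0.27,-0.002,0.072],[0,0,0],70],
    [[0.27,-0.002,0.072],[0,0,0],70],
    [[0.2,-0.001,0.053],[0,0,0],70],
    [[0.1,0,0.027],[0,0,0],70],
  ],
)

```text
t: 7.08
ee_pos: [0.6107, 0.0727, 0.0489]
tool_rot: [-180.0, -15.0, 91.7]
contact_force: [0.0, -3.4, 0.6]
grip_width: 0.0698
grip_force: 1.9
```

```bash
cat >> h.py <<'E'
def knobpos(d,p):  # dark knob top pixels near predicted pot centre p, ray at knob mid height
    P=cloud(d); r=np.hypot(P[...,0]-p[0],P[...,1]-p[1]); g=cv2.cvtColor(d["image"],cv2.COLOR_RGB2GRAY)
    m=(r<.03)&(P[...,2]>.076)&(P[...,2]<.1)&(g<70); v,u=np.nonzero(m)
    k=ray(d,np.c_[u,v],.086)[:,:2]; return k.mean(0),(k.max(0)+k.min(0))/2,m.sum(),(u.mean(),v.mean())
E
python3 - <<'E'
from h import *
from station import arm
go(arm,(0.6097,0.1194,0.049))
print(arm.sense()["t"])
for n in("scene","top"): print(n,0,knobpos(dict(np.load(n+"0.npz")),(.6165,-.0855)),2,knobpos(dict(np.load(n+"2.npz")),(.615,-.018)))
e=arm.sense()["ee_pos"]
for n in("scene","top"):
    d=arm.read_camera(n); cv2.imwrite(f"pics/{n}3.png",d["image"][:,:,::-1]); np.savez(n+"3.npz",**d)
    print(n,3,knobpos(d,(e[0]-.002,e[1]+.0676)))
E
```

```text
t 7.0833 ee [0.6107 0.0727 0.0489] rot [-179.96  -15.03   91.73] F [ 0.  -3.4  0.6] w 0.06979679303712817 units [1.51 0.01 0.4 ] axes [[-0.029, 1.0, -0.009], [0.965, 0.03, 0.259], [0.259, -0.001, -0.966]]
7.0833
scene 0 (array([ 0.6173275 , -0.08432335]), array([ 0.61722723, -0.08430432]), np.int64(49), (np.float64(226.24489795918367), np.float64(249.16326530612244))) 2 (array([ 0.61562101, -0.01573706]), array([ 0.6158516, -0.0160559]), np.int64(45), (np.float64(248.62222222222223), np.float64(260.68888888888887)))
top 0 (array([ 0.61639283, -0.08556026]), array([ 0.6159421 , -0.08435249]), np.int64(43), (np.float64(305.4186046511628), np.float64(162.34883720930233))) 2 (array([ 0.6156236 , -0.01680504]), array([ 0.6149618 , -0.01630952]), np.int64(37), (np.float64(282.6756756756757), np.float64(162.78378378378378)))
scene 3 (array([0.61009878, 0.14133287]), array([0.60947079, 0.14221024]), np.int64(47), (np.float64(302.9148936170213), np.float64(287.97872340425533)))
top 3 (array([0.61009165, 0.14063339]), array([0.61009535, 0.14184599]), np.int64(39), (np.float64(230.4102564102564), np.float64(165.0)))
```

View pics/scene3.png

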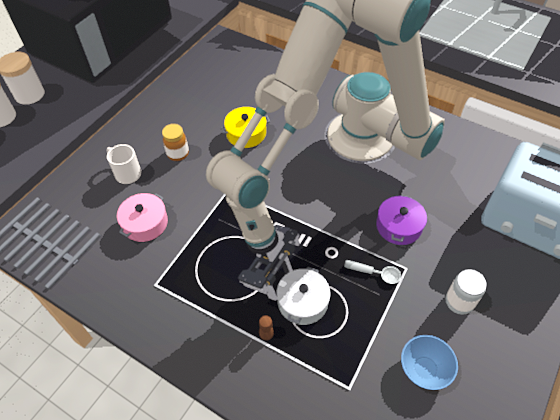

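The pot is on its way into the small ring: knob at (303,288), and the mill is untouched. About 45 mm is left, so I push about 42 mm slowly and check again.

servo_tool(
  targets=[
    [[0.15,-0.004,0.04],[0,0,0],70],
    [[0.2,-0.006,0.053],[0,0,0],70],
    [[0.2,-0.006,0.053],[0,0,0],70],
    [[0.2,-0.006,0.053],[0,0,0],70],
    [[0.2,-0.006,0.053],[0,0,0],70],
    [[0.15,-0.004,0.04],[0,0,0],70],
    [[0.1,-0.003,0.027],[0,0,0],70],
    [[0.1,-0.003,0.027],[0,0,0],70],
    [[0.05,-0.001,0.013],[0,0,0],70],
    [[0,0,0],[0,0,0],70],
    [[0,0,0],[0,0,0],70],
  ],
)

```text
t: 8.1
ee_pos: [0.6086, 0.1137, 0.0492]
tool_rot: [-180.0, -15.0, 91.7]
contact_force: [0.4, -0.8, -0.2]
grip_width: 0.0698
grip_force: 0.8
```

Run:
```python
from h import *
from station import arm
go(arm,(0.6097,0.1194,0.049))
e=arm.sense()["ee_pos"]
for n in("scene","top"):
    d=arm.read_camera(n); np.savez(n+"4.npz",**d)
    print(n,knobpos(d,(e[0]-.002,e[1]+.0676)))
    # ring remains visible?
    g=cv2.cvtColor(d["image"],cv2.COLOR_RGB2GRAY); P=cloud(d)
    v,u=np.nonzero(g>90); p=ray(d,np.c_[u,v],.006)[:,:2]
    r=np.hypot(*(p-[.6075,.187]).T); k=(r>.066)&(r<.081)&(P[v,u,2]<.02); print("ring",circ(p[k]),k.sum())
    print(P[v[k],u[k],2].min())
```

```text
t 8.1 ee [0.6086 0.1137 0.0492] rot [-179.98  -15.05   91.69] F [ 0.4 -0.8 -0.2] w 0.0698456218756938 units [0.18 0.04 0.05] axes [[-0.028, 1.0, -0.008], [0.965, 0.03, 0.26], [0.26, -0.0, -0.966]]
scene (array([0.60805169, 0.18298596]), array([0.60793167, 0.18294251]), np.int64(52), (np.float64(318.09615384615387), np.float64(295.36538461538464)))
ring (array([0.6057928 , 0.18612508]), np.float64(0.07366261893574091)) 258
-0.002219188425675256
top (array([0.60734715, 0.18150065]), array([0.60734811, 0.18090899]), np.int64(38), (np.float64(216.78947368421052), np.float64(166.0)))
ring (array([0.61288934, 0.18470934]), np.float64(0.07636686959191827)) 84
-0.0013014129763646576
```

servo_tool(
  targets=[
    [[0.05,0,0.013],[0,0,0],70],
    [[0.05,0,0.013],[0,0,0],70],
    [[0.03,0,0.008],[0,0,0],70],
    [[0.02,0,0.005],[0,0,0],70],
    [[0,0,0],[0,0,0],70],
    [[0,0,0],[0,0,0],70],
    [[-0.1,0,-0.027],[0,0,0],70],
    [[-0.3,0,-0.08],[0,0,0],70],
    [[-0.6,0,-0.16],[0,0,0],70],
    [[-0.6,0,-0.16],[0,0,0],70],
    [[-0.6,0,-0.16],[0,0,0],70],
    [[-0.3,0,-0.08],[0,0,0],70],
    [[0,0,0],[0,0,0],70],
  ],
)

```text
t: 9.28
ee_pos: [0.6114, 0.0384, 0.0492]
tool_rot: [180.0, -15.0, 91.6]
contact_force: [-0.2, 0.4, 1.0]
grip_width: 0.0701
grip_force: 0.0
```

Run:
```python
from h import *
from station import arm
go(arm,(0.6097,0.1194,0.049))
for n in("scene","top"):
    d=arm.read_camera(n); np.savez(n+"5.npz",**d); print(n,knobpos(d,(.607,.187)))
    x,y,w,h=(230,200,180,140) if n=="scene" else (160,110,205,145)
    cv2.imwrite(f"pics/{n}5.png",cv2.resize(d["image"][y:y+h,x:x+w,::-1],None,fx=3.9,fy=3.9,interpolation=cv2.INTER_CUBIC))
```

```text
t 9.2833 ee [0.6114 0.0384 0.0492] rot [179.97 -15.    91.55] F [-0.2  0.4  1. ] w 0.07014953993873169 units [2.61 0.01 0.7 ] axes [[-0.026, 1.0, -0.006], [0.966, 0.027, 0.259], [0.259, 0.001, -0.966]]
scene (array([0.60862141, 0.18632092]), array([0.60825342, 0.18633307]), np.int64(51), (np.float64(319.1764705882353), np.float64(296.19607843137254)))
top (array([0.60738319, 0.18563878]), array([0.60738687, 0.18683268]), np.int64(39), (np.float64(215.4102564102564), np.float64(166.0)))
```

View pics/scene5.png

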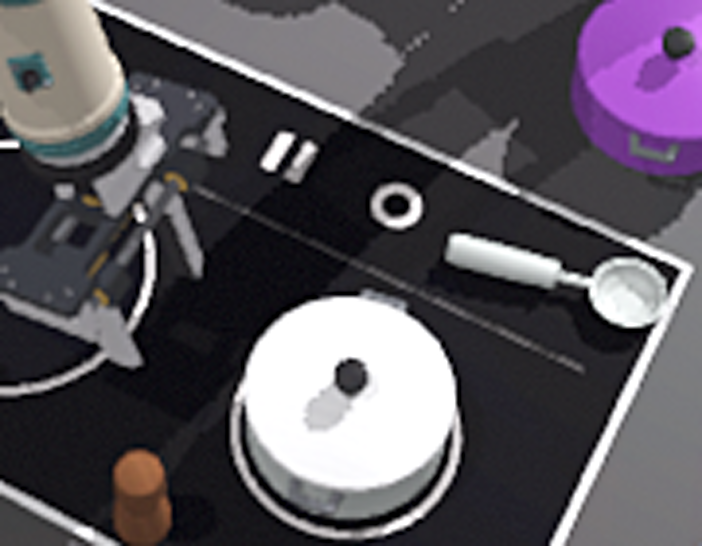

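The pot sits centred in the small ring: knob at crop (350,377), with the ring rim showing evenly around its foot allowing for parallax. The fingers are clear, and the spoon and mill haven't moved. Now I lift, straighten the tool and close the fingers.

servo_tool(
  targets=[
    [[0.2,0,-0.9],[0,0,0],70],
    [[0.2,0,-0.9],[0,0,0],70],
    [[0.2,0,-0.9],[0,0,0],70],
    [[0.2,0,-0.9],[0,0,0],70],
    [[0.2,0,-0.9],[0,0,0],70],
    [[0,0,0],[0,-1,0],10],
    [[0,0,0],[0,-1,0],10],
    [[0,0,0],[0,-1,0],10],
    [[0,0,0],[0,0,0],10],
    [[0,0,0],[0,0,0],10],
  ],
)

```text
t: 10.22
ee_pos: [0.6105, 0.0368, 0.1873]
tool_rot: [-180.0, -0.1, 91.9]
contact_force: [0.7, -0.7, -0.1]
grip_width: 0.0401
grip_force: 0.0
```

Run:
```python
from h import *
from station import arm
go(arm,(0.44,0.133,0.18))
```

```text
t 10.2167 ee [0.6105 0.0368 0.1873] rot [-1.7997e+02 -1.1000e-01  9.1930e+01] F [ 0.7 -0.7 -0.1] w 0.04005542837755384 units [ 3.39 -5.57  0.25] axes [[-0.034, 0.999, -0.001], [0.999, 0.034, 0.002], [0.002, -0.0, -1.0]]
```

servo_tool(
  targets=[
    [[0.48,-0.8,0],[0,0,0],10],
    [[0.48,-0.8,0],[0,0,0],10],
    [[0.48,-0.8,0],[0,0,0],10],
    [[0.48,-0.8,0],[0,0,0],10],
    [[0.48,-0.8,0],[0,0,0],10],
    [[0.48,-0.8,0],[0,0,0],10],
    [[0.48,-0.8,0],[0,0,0],10],
    [[0,0,0],[0,0,0],10],
    [[0,0,0.8],[0,0,0],10],
    [[0,0,0.8],[0,0,0],10],
    [[0,0,0.8],[0,0,0],10],
    [[0,0,0.5],[0,0,0],10],
    [[0,0,0],[0,0,0],10],
    [[0,0,0],[0,0,0],10],
  ],
)

```text
t: 11.38
ee_pos: [0.4402, 0.1295, 0.0997]
tool_rot: [-179.9, -0.0, 91.6]
contact_force: [0.5, -0.4, -0.0]
grip_width: 0.0096
grip_force: 0.0
```

Run:
```python
from h import *
from station import arm
go(arm,(0.44,0.133,0.046))
d=arm.read_camera("scene"); cv2.imwrite("pics/s6.png",cv2.resize(d["image"][180:340,220:425,::-1],None,fx=3.7,fy=3.7))
```

```text
t 11.3833 ee [0.4402 0.1295 0.0997] rot [-1.7988e+02 -2.0000e-02  9.1620e+01] F [ 0.5 -0.4 -0. ] w 0.009600510472336512 units [0.12 0.   1.79] axes [[-0.028, 1.0, -0.002], [1.0, 0.028, 0.0], [0.0, -0.002, -1.0]]
```

View pics/s6.png

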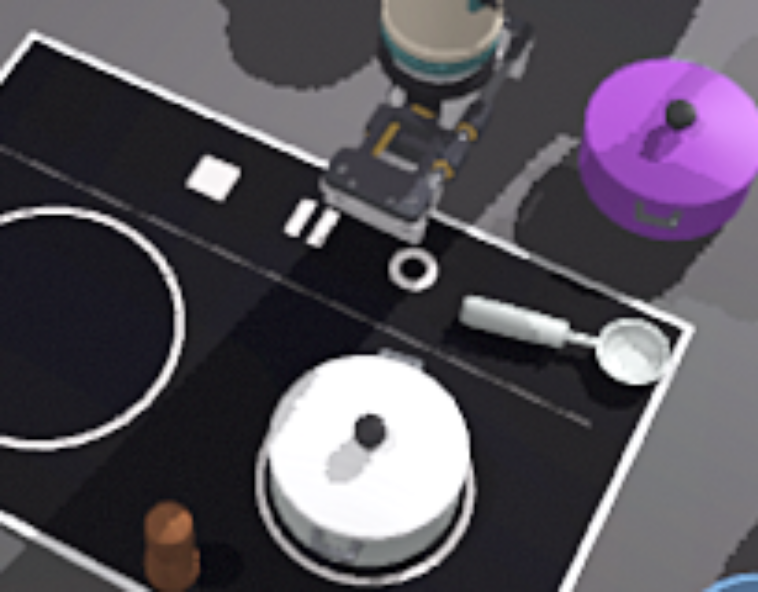

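The tool is just behind and above the round mark at crop (413,268), with everything else in place. I descend to about 2 cm and hold.

servo_tool(
  targets=[
    [[0.06,0,0.5],[0,0,0],10],
    [[0.06,0,0.5],[0,0,0],10],
    [[0,0,0.4],[0,0,0],10],
    [[0,0,0.25],[0,0,0],10],
    [[0,0,0.1],[0,0,0],10],
    [[0,0,0],[0,0,0],10],
    [[0,0,0],[0,0,0],10],
    [[0,0,0],[0,0,0],10],
    [[0,0,0],[0,0,0],10],
    [[0,0,0],[0,0,0],10],
    [[0,0,0],[0,0,0],10],
    [[0,0,0],[0,0,0],10],
    [[0,0,0],[0,0,0],10],
    [[0,0,0],[0,0,0],10],
    [[0,0,0],[0,0,0],10],
  ],
)

```text
t: 12.68
ee_pos: [0.44, 0.1337, 0.0478]
tool_rot: [-180.0, 0.0, 91.7]
contact_force: [1.2, -0.1, -0.1]
grip_width: 0.0101
grip_force: 0.0
```

servo_tool(
  targets=[
    [[0,0,0],[0,0,0],10],
    [[0,0,0],[0,0,0],10],
    [[0,0,0],[0,0,0],10],
    [[0,0,0],[0,0,0],10],
    [[0,0,0],[0,0,0],10],
    [[0,0,0],[0,0,0],10],
    [[0,0,0],[0,0,0],10],
    [[0,0,0],[0,0,0],10],
    [[0,0,0],[0,0,0],10],
    [[0,0,0],[0,0,0],10],
    [[0,0,0],[0,0,0],10],
    [[0,0,0],[0,0,0],10],
    [[0,0,0],[0,0,0],10],
    [[0,0,0],[0,0,0],10],
    [[0,0,0],[0,0,0],10],
    [[0,0,0],[0,0,0],10],
    [[0,0,0],[0,0,0],10],
    [[0,0,0],[0,0,0],10],
    [[0,0,0],[0,0,0],10],
    [[0,0,0],[0,0,0],10],
  ],
)

```text
t: 14.35
ee_pos: [0.4401, 0.1337, 0.0478]
tool_rot: [180.0, 0.0, 91.7]
contact_force: [0.1, -0.3, 0.2]
grip_width: 0.0098
grip_force: 0.0
```

servo_tool(
  targets=[
    [[0,0,0],[0,0,0],10],
    [[0,0,0],[0,0,0],10],
    [[0,0,0],[0,0,0],10],
    [[0,0,0],[0,0,0],10],
    [[0,0,0],[0,0,0],10],
    [[0,0,0],[0,0,0],10],
    [[0,0,0],[0,0,0],10],
    [[0,0,0],[0,0,0],10],
    [[0,0,0],[0,0,0],10],
    [[0,0,0],[0,0,0],10],
    [[0,0,0],[0,0,0],10],
    [[0,0,0],[0,0,0],10],
    [[0,0,0],[0,0,0],10],
    [[0,0,0],[0,0,0],10],
  ],
)

```text
t: 15.52
ee_pos: [0.44, 0.1337, 0.0478]
tool_rot: [180.0, 0.0, 91.7]
contact_force: [-0.6, 0.5, -0.1]
grip_width: 0.0099
grip_force: 0.0
```

I've held it about 3.5 s. Now I lift straight up and check.

servo_tool(
  targets=[
    [[0,0,-0.6],[0,0,0],10],
    [[0,0,-0.9],[0,0,0],10],
    [[0,0,-0.9],[0,0,0],10],
    [[0,0,-0.9],[0,0,0],10],
    [[0,0,-0.9],[0,0,0],10],
    [[0,0,-0.5],[0,0,0],10],
    [[0,0,0],[0,0,0],10],
    [[0,0,0],[0,0,0],10],
  ],
)

```text
t: 16.18
ee_pos: [0.4402, 0.1337, 0.189]
tool_rot: [179.9, -0.0, 91.7]
contact_force: [-0.5, 0.4, -0.7]
grip_width: 0.0096
grip_force: 0.0
```

Run:
```python
from h import *
from station import arm
d=arm.read_camera("scene"); print(knobpos(d,(.607,.187)),arm.sense()["t"]); cv2.imwrite("pics/s7.png",d["image"][:,:,::-1])
```

```text
(array([0.60836006, 0.18641919]), array([0.60825342, 0.18633307]), np.int64(53), (np.float64(319.2641509433962), np.float64(296.1320754716981))) 16.2333
```

View pics/s7.png

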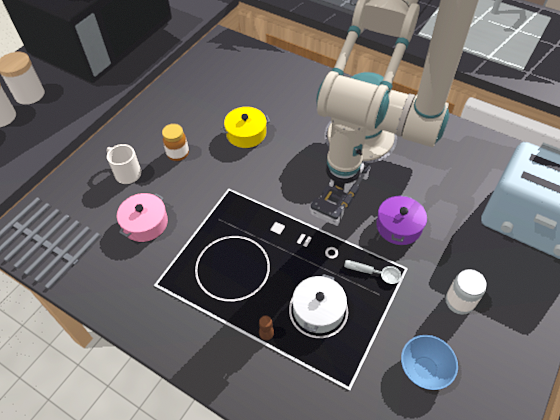

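The pot stands on the small ring (319,300), everything else is where it was, and the arm is clear.

```bash
python3 -c "
from station import arm
print(arm.sign_off())"
```

```text
the job is handed in; nothing more can be done
None
```

I pushed the pot onto the small ring, about 1 mm off centre by my camera estimate, held the tool point over the round power mark for about 3.5 s, and handed the job in at about 16 s; nothing in the picture shows whether the hob switched on, and I got no verdict.

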